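# Hold the sprung tweezers at their marked gap astride a gauge pin in a carving blank

## Robot

A 6-joint arm with a two-finger parallel gripper is mounted at the origin on the work surface. World frame = base frame: x ahead of the robot, y to its left, z up, the work surface at z = 0. Lengths are in m, angles in rad, forces in N, time in s.
With the tool pointing down it reaches from about 0.425 to 0.95 m from the base axis. Payload 3.5 kg.
Tool frame: the origin (TCP) lies midway between the tips of the shut fingers; the grasp point (between the pads) lies 19 mm behind it; z points along the fingers, y is the direction in which the jaws open and shut (so a half turn about z gives the same grasp; the last joint's range is limited). The gripper opens to 85 mm and grips with 20 to 120 N. Pads are 22 mm wide; open, the fingers measure 114 mm over their backs; the gripper's body (76 mm by 85 mm) begins 54 mm behind the grasp point. The pads swing forward as they close: fully open they stand 13 mm farther back than shut.
Start: joints at [-1.48, 0.286, 1.577, -0, 1.279, -0.15], TCP at [0.161, -0.656, 0.231] pointing down, gripper open.
Joint ranges: [-2.77, 2.77], [-0.9, 2.22], [0.21, 2.48], [-1.53, 4.67], [0.24, 2.81], [-2.84, 2.84]. Speed limits (rad/s): [2.79, 2.79, 3.14, 3.14, 3.14, 3.14].

## Interface

Orientations are given as a unit quaternion [x, y, z, w].
In Python, from plant import * gives the robot as it stands.
- The arm moves only by the shell command python3 -m jog 'ROWS' [FORCE]. ROWS is a JSON object of lists of equal length, an entry for each row: "travel": the shift along the world's x, y, z in mm, a list of three; "dr": the turn, a rotation vector about the world's x, y, z in degrees, a list of three; "jaw": the closure in counts, from 0 (fully open) to 255 (shut). In form: {"travel": [[x, y, z], ...], "dr": [[wx, wy, wz], ...], "jaw": [jaw, ...]}. A call has 1 to 5 rows; each row shifts and turns the commanded pose from where the row before left it; what a row does not reach is not made up. A row lasts 1/12 s, in which the tool goes at most 41.7 mm and 7.16 degrees, less where a joint would pass 70% of its speed; a pose out of reach is approached as far as the arm can. A call is refused whole if a number of a shift passes 41.7 or a number of a turn 7.16, either way. A call with a gripper value outside its range is refused whole. The fingers move at their own pace and stop on an object; FORCE is the grip in N (left out, the last holds). Time passes only in rows, so rows that do not move let the fingers close. It gives the time, the measured TCP pose, the force and the opening at its end, in the units of the state.
- get_state(): the state, without advancing time (a new reading comes with each control period).
- read_camera(name): name is "side" or "top"; returns the picture (400x640x3 uint8, red, green, blue); there is no depth.
- camera_info(name): a dict with "K" (3x3 intrinsics, pixels), "k1" (the pictures are not rectified: a ray, as slopes to the right and down, at radius r is drawn at 1 + k1 r^2 times it, then the intrinsics apply), "R" (3x3) and "t" (3): a world point X has camera coordinates R X + t. Camera axes: x right, y down, z forward; pixel columns grow to the right and rows downward; lengths in m; the calibration is good to about 2 mm. A picture is of the moment at which its call begins. camera_info takes no time and is no camera call.
- sign_off(): hands the job in, once; it reports no verdict.
The state is a dict: "time": time; "qpos": joint angles; "dq": joint speeds; "joint_efforts": joint torques, N m; "eef_pos": TCP position; "tcp_rot": TCP orientation; "contact_force": force on the tool from outside, world axes, zero at the start; "wrist_torque": the same for the moment, N m; "opening": opening from 0.0 (shut) to 1.0 (fully open).
Only numpy, scipy, OpenCV 4.12 (cv2) and the standard library are available. Lean on these libraries where they do the work, as an engineer would, in place of code of your own. Each camera call takes 0.05 s, during which the arm holds its last target. There are 200 camera calls.

## Task

Take the red-handled gauge pin from the rack and push it fully home, upright, in the red-ringed hole of the carving blank. Then pick up the sprung tweezers (the black pads are for the fingers), squeeze them until both arms lie over the green marks (tip gap 26 mm), and hold them level and still with the yellow tips astride the pin's red handle, touching neither the pin nor the blank, to show how wide the flower's heart must stay; the program finishes while still holding them there at that gap. Leave the blue pin and the other bench things where they are.

Things in the scene. Friction and masses are not known exactly. Their poses are not given: they have to be found in the camera images.
- red_pin: gauge pin, 73 mm long, about 40 g, starts standing upright in one of the two rack holes (which one varies). Origin at the centre of its foot, z up along the pin. From the foot up: steel shank 8 mm diameter and 19 mm long with a chamfered end, brass collar 16 mm diameter and 4 mm thick (its shoulder stops on the wood), red cylindrical handle 10 mm diameter and 50 mm long (23 to 73 mm above the foot): grip it by this handle
- pin_shoulder (a point): point on the red pin's axis at the underside of the brass collar, 19 mm above its foot
- pin_handle (a point): point on the red pin's axis at the middle of the red handle, 48 mm above its foot
- blue_pin: the same pin with a blue handle, standing in the other rack hole; leave it
- rack: fixed dark wooden block 60 x 110 x 30 mm, origin under its centre; two 10.5 mm holes in its top, 55 mm apart along its y axis at y = +27.5 and -27.5 mm (across its x axis there is free room for fingers)
- blank: fixed pine carving blank 140 x 140 x 24 mm with white paper petals, origin under its centre; two red hold-down blocks 22 x 30 mm, 30 mm tall, stand at its x edges, at (82, -45) and (-82, 45) mm in its frame
- hole (a point): mouth centre of the red-ringed blind hole in the middle of the blank's top: 9.5 mm wide, with a 2 mm chamfer, 20 mm deep, vertical; mouth 24 mm above the bench
- rest: fixed wooden rest that carries the tweezers; origin on the bench under the tweezers' origin, x along the tweezers towards the tips. Base board 150 x 36 x 8 mm, centred 55 mm ahead of the origin, and two narrow posts to 36 mm high: 26 x 26 mm at x = 0 and 10 x 12 mm at x = 104 mm; between them there is room for fingers either side
- tweezers: loose sprung tweezers, about 80 g, 143 mm long, lying level on the rest with their middle plane 43 mm above the bench. Origin at mid-height, midway between the arms' two hinges at the rear; x points to the tips, y to the left arm, z up. A spine 6 mm wide runs between the arms and carries a white cross plate 64 x 12 mm at x = 104 mm with a green mark 7 mm wide under where each arm belongs. Both arms (8 mm tall) swing in symmetrically against a spring
- tweezers_grip (a point): point on the tweezers' middle line between the two black finger pads, 80 mm ahead of the origin. Each pad is 18 mm long and 18 mm tall, centred on the middle plane. Over the pads the tweezers measure about 50 mm open, 36 mm at the marked gap (then the pads' outer faces are parallel) and 24 mm shut. Pressing on the pads takes about 4 N to start, 8 N at the mark, 11 N shut. The width over the pads changes about 0.6 mm for each mm of tip gap
- tip_left (a point): inner face of the left tip, 130 mm ahead of the tweezers' origin (yellow end); the distance tip_left to tip_right is the tip gap: about 48 mm open, 26 mm at the mark
- tip_right (a point): inner face of the right tip, likewise
- left_arm (a joint): closing angle of the left arm in rad (the right arm mirrors it): 0 open, 0.085 at the mark, 0.16 shut
- mallet: bystander: wooden mallet lying on the bench, head 60 mm thick, 200 to 260 mm long; origin under its handle end of the head
- chisel: bystander: chisel with wooden handle, 200 mm long, lying near the robot, origin under its middle
- gouge: bystander: gouge with orange handle, 200 mm long, lying beyond the blank, origin under its middle
- glue: bystander: white glue bottle 56 mm wide, 140 mm tall, orange cap
- offcut: bystander: wood offcut 90 x 50 x 30 mm
- pencil_pot: bystander: blue pot 80 mm wide, 90 mm tall
- brush: bystander: bench brush lying on the bench
Things that resemble listed ones, but are neither listed nor needed, are in the scene too. What is shaped like the rest but pink or turquoise is not meant. Of the things that look like the tweezers, the largest one is meant.

How it is judged:
By the outcome, as a careful person would: the job done as asked, in the order asked, and still so for the second after the job is handed in, while the arm keeps its last pose, push and grip.
It also fails if it takes over 56 s, if anything falls off the work surface, if the arm or the gripper's body presses on something with over 40 N, if the wrist force passes 120 N, or if a joint passes its speed limit or range.

## Working session

There is one attempt and no reset: what is moved stays moved. The work goes in short steps, Python scripts to look and compute and a shell command to move; the robot and the scene stay as the last step left them, time stands still between calls to the robot, and variables do not carry over. Pictures are saved under pics/ and viewed, about 8 in all and at most 12, crops included, and the job is handed in when it is done.

```bash
ls; mkdir -p pics
python3 - <<'E'
from plant import *
import cv2,numpy as np
s=get_state();print({k:np.round(v,3).tolist() for k,v in s.items()})
for n in("side","top"):
    c=camera_info(n);print(n,{k:np.round(v,4).tolist() for k,v in c.items()})
    cv2.imwrite(f"pics/{n}0.png",read_camera(n)[:,:,::-1])
E
```

```text
pics
{'time': 0.0, 'qpos': [-1.48, 0.287, 1.578, 0.0, 1.279, -0.15], 'dq': [-0.001, 0.001, -0.001, 0.0, -0.001, -0.001], 'joint_efforts': [-0.001, -40.598, -29.262, -0.0, 0.006, -0.0], 'eef_pos': [0.161, -0.655, 0.23], 'tcp_rot': [0.993, 0.12, 0.0, -0.001], 'contact_force': [-0.454, 0.552, -0.459], 'wrist_torque': [-0.05, 0.029, 0.009], 'opening': 1.006}
side {'K': [[481.4079, 0.0, 320.6556], [0.0, 481.4079, 203.0892], [0.0, 0.0, 1.0]], 'k1': 0.0337, 'R': [[0.9991, -0.0414, 0.0053], [-0.0245, -0.6838, -0.7293], [0.0338, 0.7285, -0.6842]], 't': [-0.5257, 0.0529, 1.3407]}
top {'K': [[386.9071, 0.0, 321.807], [0.0, 386.9071, 195.3413], [0.0, 0.0, 1.0]], 'k1': -0.0502, 'R': [[-0.0242, -0.9997, 0.002], [-0.984, 0.0234, -0.1767], [0.1766, -0.0062, -0.9843]], 't': [-0.0131, 0.5583, 1.2224]}
```

View pics/side0.png

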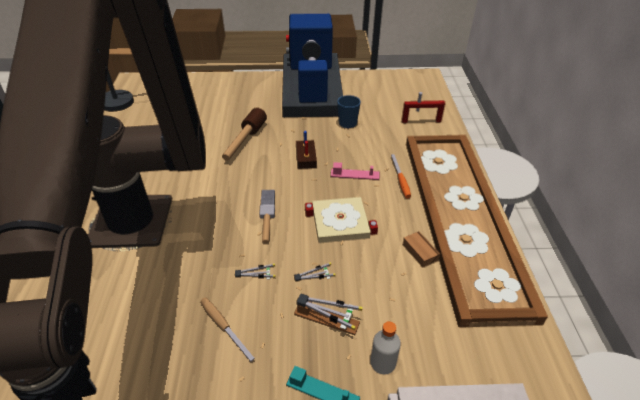

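View pics/top0.png

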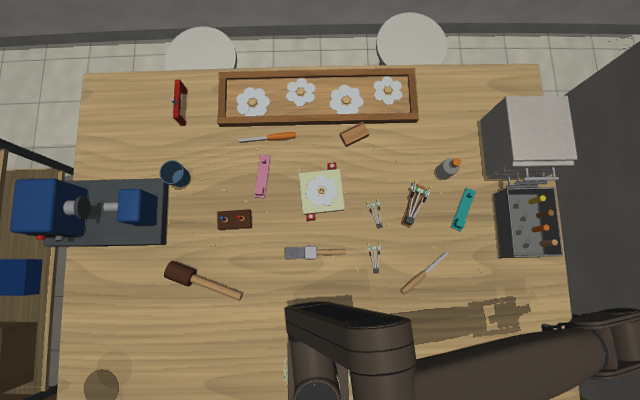

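Side view: candidates for the tweezers are the large pair on the wooden rest at about (328,312), and small look-alikes at (255,272) and (315,273). The pink (355,173) and turquoise (322,387) rests are decoys. The rack is at (306,153), with the red and blue pins in it, and the blank at (341,217). In the top view they're at: tweezers (416,203), small pairs (375,212) and (375,257), rack (235,219), blank (321,190). Next, one close crop mosaic.

```bash
cat > h.py <<'E'
from plant import *
import cv2,numpy as np
from scipy.optimize import least_squares
CI={n:camera_info(n) for n in("side","top")}
def proj(n,X):
    c=CI[n];p=np.asarray(c["R"])@np.asarray(X)+np.asarray(c["t"]);s=p[:2]/p[2]
    s=s*(1+c["k1"]*(s@s));K=np.asarray(c["K"]);return np.array([K[0,0]*s[0]+K[0,2],K[1,1]*s[1]+K[1,2]])
def tri(ps,pt):
    r=least_squares(lambda X:np.r_[proj("side",X)-ps,proj("top",X)-pt],[.6,0,.03]);return r.x,np.abs(r.fun).max()
def atz(n,p,z):
    return least_squares(lambda q:proj(n,[q[0],q[1],z])-p,[.6,0]).x
def crop(im,x,y,w,h,s):
    c=cv2.resize(im[y:y+h,x:x+w],None,fx=s,fy=s,interpolation=cv2.INTER_CUBIC)
    for i in range(0,w,10): cv2.line(c,(i*s,0),(i*s,4 if (x+i)%50 else 12),(0,0,255),1)
    for i in range(0,h,10): cv2.line(c,(0,i*s),(4 if (y+i)%50 else 12,i*s),(0,0,255),1)
    return c
def mosaic(name,specs,cols=2):
    ims={}
    cs=[]
    for n,x,y,w,h,s in specs:
        if n not in ims: ims[n]=read_camera(n)[:,:,::-1].copy()
        cs.append(crop(ims[n],x,y,w,h,s))
    rows=[np.hstack(cs[i:i+cols]) for i in range(0,len(cs),cols)]
    cv2.imwrite("pics/"+name,np.vstack(rows))
E
python3 - <<'E'
from h import *
mosaic("a.png",[("side",290,290,80,50,5),("top",390,175,80,50,5),("side",280,125,80,50,5),("top",200,200,80,50,5)])
E
```

```text
(no output)
```

View pics/a.png

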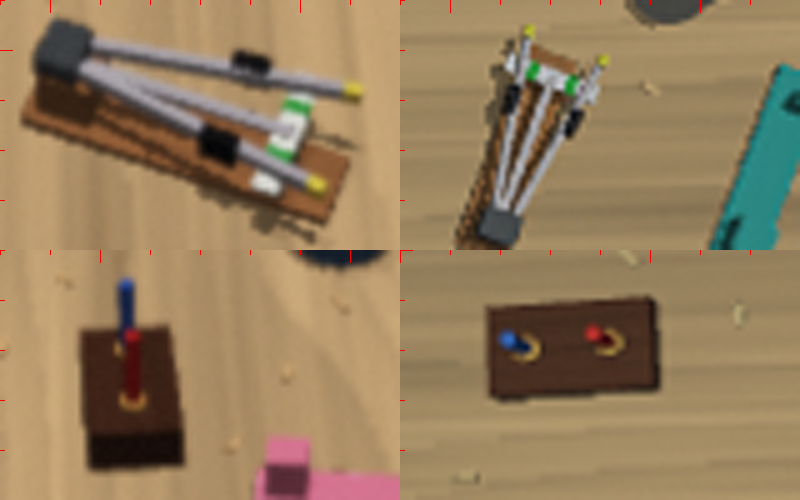

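The top row shows the large tweezers on the brown rest. In the side view the tips are at (360.4,308) and (353.2,326.8) and the pads at (340.2,302.6) and (333.6,318.8). In the top view the tips are at (416,181.2) and (430.6,187.2) and the pads at (412.2,195) and (424.8,199.4). The red pin's top is at side (306.6,142.2), top (238.8,216.8), and it stands in the near (-y) rack hole.

Run:
```python
from h import *
P={"redtop":((306.6,142.2),(238.8,216.8)),"redcollar":((306.6,155),(241.6,218.4)),"bluetop":((305.2,131.8),(221.6,218)),
"tipL":((360.4,308),(416,181.2)),"tipR":((353.2,326.8),(430.6,187.2)),"padL":((340.2,302.6),(412.2,195)),"padR":((333.6,318.8),(424.8,199.4)),
"block":((303,298),(410,220.6))}
for k,(a,b) in P.items():
    x,e=tri(np.array(a),np.array(b));print(k,np.round(x,4),round(e,2))
mosaic("b.png",[("side",300,190,80,50,5),("top",285,160,80,60,5)],1)
```

```text
redtop [0.4906 0.2383 0.087 ] 0.69
redcollar [0.4906 0.2394 0.0374] 0.42
bluetop [0.4875 0.2928 0.0876] 0.57
tipL [ 0.6    -0.3404  0.0494] 0.55
tipR [ 0.5792 -0.3878  0.0494] 0.75
padL [ 0.5551 -0.3245  0.0495] 0.97
padR [ 0.5383 -0.3657  0.0486] 0.6
block [ 0.471  -0.311   0.0524] 1.2
```

View pics/b.png

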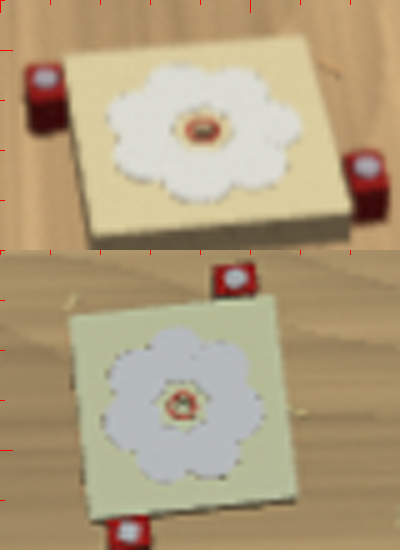

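Hole at side (340.4,216), top (321.6,191). Blank and clamps look as described. Now the hole position; then set out.

```bash
python3 - <<'E'
from h import *
print(tri(np.array((340.4,216)),np.array((321.6,191))))
E
J="python3 -m jog"
$J '{"travel":[[41,20,0],[41,20,0],[41,20,0],[38,32,0],[30,38,0]],"dr":[[0,0,7],[0,0,7],[0,0,7],[0,0,7],[0,0,7]],"jaw":[0,0,0,0,0]}' 60
$J '{"travel":[[28,40,0],[25,40,0],[20,40,0],[15,40,0],[10,40,0]],"dr":[[0,0,7],[0,0,7],[0,0,7],[0,0,7],[0,0,7]],"jaw":[0,0,0,0,0]}'
$J '{"travel":[[10,40,0],[10,40,0],[10,40,0],[10,40,0],[0,40,0]],"dr":[[0,0,7],[0,0,0],[0,0,0],[0,0,0],[0,0,0]],"jaw":[0,0,0,0,0]}'
```

```text
(array([ 0.57803776, -0.02616935,  0.02870347]), np.float64(0.4941944160241576))
time: 0.72
eef_pos: [0.3329, -0.5406, 0.2312]
tcp_rot: [0.909, 0.416, 0.0, 0.0]
contact_force: [-0.3, -0.2, 0.0]
opening: 0.997
time: 1.13
eef_pos: [0.4212, -0.3536, 0.2314]
tcp_rot: [0.742, 0.67, 0.0, 0.0]
contact_force: [-0.3, -0.3, -0.8]
opening: 1.005
time: 1.55
eef_pos: [0.4611, -0.1535, 0.2317]
tcp_rot: [0.702, 0.712, 0.0, 0.001]
contact_force: [0.8, -0.1, 0.2]
opening: 1.001
```

```bash
J="python3 -m jog"
$J '{"travel":[[6,41,0],[6,41,0],[6,41,0],[0,41,0],[0,41,0]],"dr":[[0,0,0.5],[0,0,0],[0,0,0],[0,0,0],[0,0,0]],"jaw":[0,0,0,0,0]}'
$J '{"travel":[[0,41,-10],[0,41,-20],[0,41,-20],[0,41,-10],[0,0,0]],"dr":[[0,0,0],[0,0,0],[0,0,0],[0,0,0],[0,0,0]],"jaw":[0,0,0,0,0]}'
python3 - <<'E'
from h import *
s=get_state();print(s["eef_pos"],s["tcp_rot"],s["time"])
mosaic("c.png",[("side",260,80,80,100,5),("top",195,180,80,60,5)])  if 0 else None
a=crop(read_camera("side")[:,:,::-1].copy(),260,70,75,100,5);b=crop(read_camera("top")[:,:,::-1].copy(),190,170,75,100,5)
cv2.imwrite("pics/c.png",np.hstack([a,b]))
E
```

```text
time: 1.97
eef_pos: [0.4781, 0.0516, 0.2317]
tcp_rot: [0.699, 0.715, 0.0, 0.0]
contact_force: [0.6, -0.8, -0.2]
opening: 1.0
time: 2.38
eef_pos: [0.4756, 0.2107, 0.1722]
tcp_rot: [0.697, 0.717, -0.001, -0.002]
contact_force: [-0.4, -1.2, 0.2]
opening: 1.003
[0.47562188 0.21065405 0.17221267] [ 0.69689929  0.71716443 -0.00117305 -0.00227559] 2.3833
```

View pics/c.png

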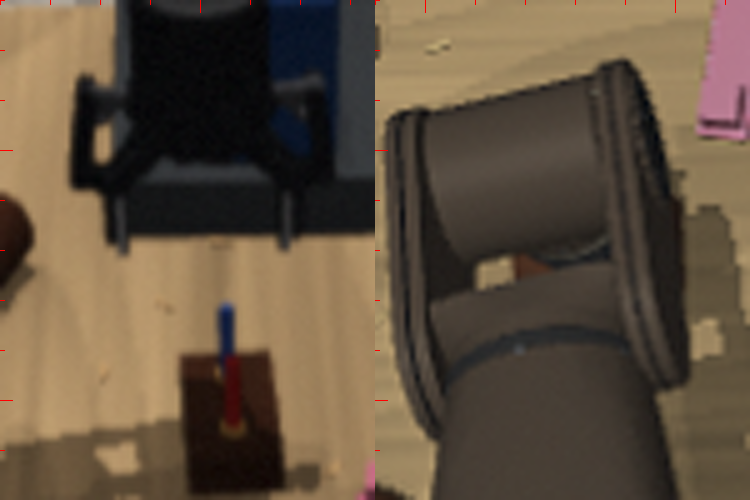

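Side view: fingertips at (284.4,120) and (317.4,119.2), and the pin is clear below at (306.6,142–155). The arm blocks the top view here.

Run:
```python
from h import *
print(proj("side",[.4756,.2107,.185]), proj("side",[.4756+.0425,.2107,.185]),proj("side",[.4756-.0425,.2107,.185]))
for p in [(.4906,.2383,.084),(.4906,.2383,.034)]: print(proj("side",p))
```

```text
[300.37932861 120.27723603] [315.17491248 120.00547516] [285.5493369  120.54433302]
[305.97557394 143.14833272]
[306.22728496 156.16800846]
```

```bash
J="python3 -m jog"
$J '{"travel":[[16,28,0],[0,0,0],[0,0,-40],[0,0,-30],[0,0,0]],"dr":[[0,0,1.5],[0,0,0],[0,0,0],[0,0,0],[0,0,0]],"jaw":[0,0,0,0,0]}'
```

```text
time: 2.9
eef_pos: [0.4904, 0.2308, 0.0993]
tcp_rot: [0.69, 0.723, -0.005, -0.003]
contact_force: [-0.7, 0.3, -1.1]
opening: 1.0
```

```bash
J="python3 -m jog"
$J '{"travel":[[1,8,0],[0,0,-28],[0,0,-28],[0,0,0],[0,0,0]],"dr":[[0,0,0],[0,0,0],[0,0,0],[0,0,0],[0,0,0]],"jaw":[0,0,0,0,0]}'
```

```text
time: 3.32
eef_pos: [0.4958, 0.2414, 0.0502]
tcp_rot: [0.69, 0.724, 0.0, 0.0]
contact_force: [-1.2, 0.0, -0.7]
opening: 0.997
```

```bash
J="python3 -m jog"
$J '{"travel":[[-4,-2,-6],[0,0,0],[0,0,0]],"dr":[[0,0,0],[0,0,0],[0,0,0]],"jaw":[0,0,0]}'
$J '{"travel":[[0,0,0],[0,0,0],[0,0,0],[0,0,0],[0,0,0]],"dr":[[0,0,0],[0,0,0],[0,0,0],[0,0,0],[0,0,0]],"jaw":[120,170,200,210,215]}' 40
python3 - <<'E'
from h import *
a=crop(read_camera("side")[:,:,::-1].copy(),270,100,75,75,6);cv2.imwrite("pics/d.png",a)
E
```

```text
time: 3.57
eef_pos: [0.4921, 0.2396, 0.0448]
tcp_rot: [0.69, 0.724, 0.001, 0.001]
contact_force: [-1.2, 1.0, 0.4]
opening: 1.003
time: 3.98
eef_pos: [0.4913, 0.2395, 0.0432]
tcp_rot: [0.69, 0.724, 0.0, 0.0]
contact_force: [-0.3, -0.3, -0.2]
opening: 0.302
```

View pics/d.png

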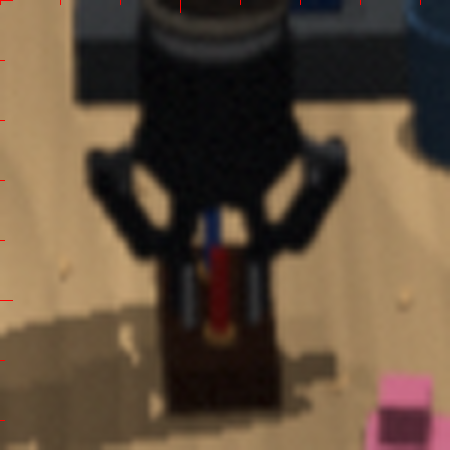

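Pads (crop x 190 and 255) straddle the red handle (218), about 2 mm off centre. I'll shift 1.5 mm and close.

```bash
J="python3 -m jog"
$J '{"travel":[[-1.5,0,0],[0,0,0],[0,0,0],[0,0,0],[0,0,0]],"dr":[[0,0,0],[0,0,0],[0,0,0],[0,0,0],[0,0,0]],"jaw":[220,230,240,250,255]}' 60
$J '{"travel":[[0,0,0],[0,0,0],[0,0,12],[0,0,20],[0,0,30]],"dr":[[0,0,0],[0,0,0],[0,0,0],[0,0,0],[0,0,0]],"jaw":[255,255,255,255,255]}'
```

```text
time: 4.45
eef_pos: [0.4897, 0.2395, 0.0431]
tcp_rot: [0.69, 0.724, -0.0, -0.0]
contact_force: [-0.9, 0.4, 1.3]
opening: 0.101
time: 4.87
eef_pos: [0.4876, 0.2387, 0.1034]
tcp_rot: [0.69, 0.724, -0.003, -0.002]
contact_force: [0.3, 1.1, -0.2]
opening: 0.096
```

```bash
J="python3 -m jog"
$J '{"travel":[[10,-30,15],[13,-40,0],[13,-40,0],[13,-40,0],[13,-40,0]],"dr":[[0,0,0],[0,0,0],[0,0,0],[0,0,0],[0,0,0]],"jaw":[255,255,255,255,255]}'
$J '{"travel":[[14,-40,0],[13,-33,0],[0,0,-10],[0,0,-20],[0,0,0]],"dr":[[0,0,0],[0,0,0],[0,0,0],[0,0,0],[0,0,0]],"jaw":[255,255,255,255,255]}'
$J '{"travel":[[0,0,0],[0,0,0]],"dr":[[0,0,0],[0,0,0]],"jaw":[255,255]}'
```

```text
time: 5.28
eef_pos: [0.5516, 0.0492, 0.1211]
tcp_rot: [0.689, 0.724, 0.0, 0.0]
contact_force: [1.1, -0.1, -1.6]
opening: 0.097
time: 5.7
eef_pos: [0.5754, -0.0216, 0.0868]
tcp_rot: [0.69, 0.724, -0.002, -0.003]
contact_force: [-0.9, -0.4, -0.7]
opening: 0.097
time: 5.87
eef_pos: [0.578, -0.0208, 0.0906]
tcp_rot: [0.689, 0.724, 0.0, 0.0]
contact_force: [0.1, -0.1, -0.7]
opening: 0.099
```

```bash
J="python3 -m jog"
$J '{"travel":[[0,-5,-10],[0,0,-9],[0,0,0],[0,0,0]],"dr":[[0,0,0],[0,0,0],[0,0,0],[0,0,0]],"jaw":[255,255,255,255]}'
python3 - <<'E'
from h import *
s=get_state();p=s["eef_pos"];print(p)
print("pred foot",proj("side",p-[0,0,.032]),"shoulder",proj("side",p-[0,0,.013]),"hole pred side",proj("side",[.578,-.0262,.024]),proj("top",[.578,-.0262,.024]))
a=crop(read_camera("side")[:,:,::-1].copy(),300,170,80,70,5);b=crop(read_camera("top")[:,:,::-1].copy(),285,150,75,70,5)
cv2.imwrite("pics/e.png",np.hstack([a,b]))
E
```

```text
time: 6.2
eef_pos: [0.5773, -0.0261, 0.0701]
tcp_rot: [0.69, 0.724, -0.001, -0.001]
contact_force: [0.6, 0.6, -0.3]
opening: 0.096
[ 0.57727549 -0.02605029  0.07007277]
pred foot [339.83362123 213.62767808] shoulder [340.06197832 208.60990221] hole pred side [339.93404076 217.31254929] [321.55356209 190.78095997]
```

View pics/e.png

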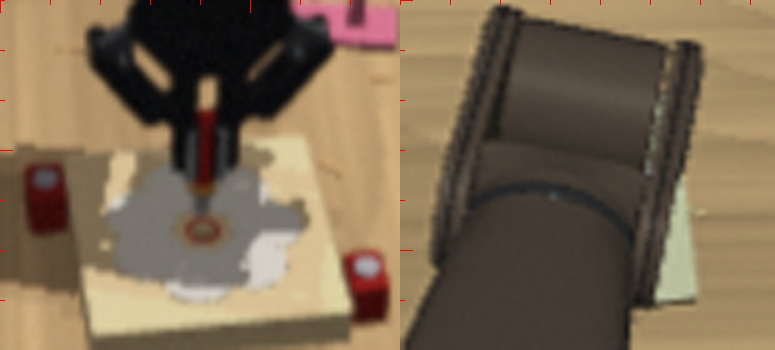

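The pin hangs plumb. Its foot is at side (340.6,212.4) above the hole at (340.4,216), and both show the same small offset from prediction. So it is aligned; lowering now.

```bash
J="python3 -m jog"
$J '{"travel":[[-0.5,0,-8],[0,0,-6],[0,0,-5],[0,0,0],[0,0,0]],"dr":[[0,0,0],[0,0,0],[0,0,0],[0,0,0],[0,0,0]],"jaw":[255,255,255,255,255]}'
$J '{"travel":[[0,0,-4],[0,0,-3],[0,0,-3],[0,0,0]],"dr":[[0,0,0],[0,0,0],[0,0,0],[0,0,0]],"jaw":[255,255,255,255]}'
```

```text
time: 6.72
eef_pos: [0.5776, -0.0262, 0.0514]
tcp_rot: [0.69, 0.724, 0.0, -0.0]
contact_force: [1.4, 0.1, -2.0]
opening: 0.099
time: 7.05
eef_pos: [0.5777, -0.0263, 0.0416]
tcp_rot: [0.69, 0.724, 0.0, 0.0]
contact_force: [2.7, 0.6, -2.0]
opening: 0.099
```

```bash
J="python3 -m jog"
$J '{"travel":[[0,0,-3],[0,0,-1.5],[0,0,0],[0,0,0]],"dr":[[0,0,0],[0,0,0],[0,0,0],[0,0,0]],"jaw":[255,255,255,255]}'
$J '{"travel":[[0,0,-1],[0,0,-0.5],[0,0,0],[0,0,0]],"dr":[[0,0,0],[0,0,0],[0,0,0],[0,0,0]],"jaw":[255,255,255,255]}'
```

```text
time: 7.38
eef_pos: [0.5777, -0.0264, 0.0374]
tcp_rot: [0.69, 0.724, 0.0, 0.0]
contact_force: [2.4, 1.3, -2.4]
opening: 0.097
time: 7.72
eef_pos: [0.5779, -0.0263, 0.0371]
tcp_rot: [0.69, 0.724, 0.0, 0.0]
contact_force: [0.1, 1.6, 5.6]
opening: 0.096
```

```bash
J="python3 -m jog"
$J '{"travel":[[0,0,-1],[0,0,-1],[0,0,0],[0,0,0]],"dr":[[0,0,0],[0,0,0],[0,0,0],[0,0,0]],"jaw":[255,255,255,255]}'
```

```text
time: 8.05
eef_pos: [0.578, -0.0264, 0.037]
tcp_rot: [0.69, 0.724, -0.0, -0.0]
contact_force: [-4.2, 2.8, 14.9]
opening: 0.096
```

```bash
J="python3 -m jog"
$J '{"travel":[[0,0,2],[0,0,0],[0,0,0],[0,0,0],[0,0,0]],"dr":[[0,0,0],[0,0,0],[0,0,0],[0,0,0],[0,0,0]],"jaw":[240,200,140,80,0]}' 
$J '{"travel":[[0,0,10],[0,0,20],[0,0,35],[0,-20,40],[0,-40,10]],"dr":[[0,0,0],[0,0,0],[0,0,0],[0,0,7],[0,0,7]],"jaw":[0,0,0,0,0]}'
$J '{"travel":[[0,-40,0],[0,-40,0],[0,-40,0],[-5,-40,0],[-5,-40,0]],"dr":[[0,0,7],[0,0,7],[0,0,7],[0,0,7],[0,0,7]],"jaw":[0,0,0,0,0]}'
python3 - <<'E'
from h import *
mosaic("f.png",[("side",300,190,80,60,5),("top",285,160,80,60,5),("side",290,270,80,60,5),("top",385,165,80,60,5)])
E
```

```text
time: 8.47
eef_pos: [0.5769, -0.0265, 0.0353]
tcp_rot: [0.69, 0.724, -0.001, -0.001]
contact_force: [0.6, -0.1, 0.3]
opening: 0.633
time: 8.88
eef_pos: [0.5808, -0.0823, 0.1552]
tcp_rot: [0.593, 0.805, 0.002, 0.004]
contact_force: [1.2, -0.9, 0.4]
opening: 1.0
time: 9.3
eef_pos: [0.5673, -0.2846, 0.1488]
tcp_rot: [0.328, 0.945, -0.0, 0.0]
contact_force: [0.6, 0.0, -0.9]
opening: 0.998
```

View pics/f.png

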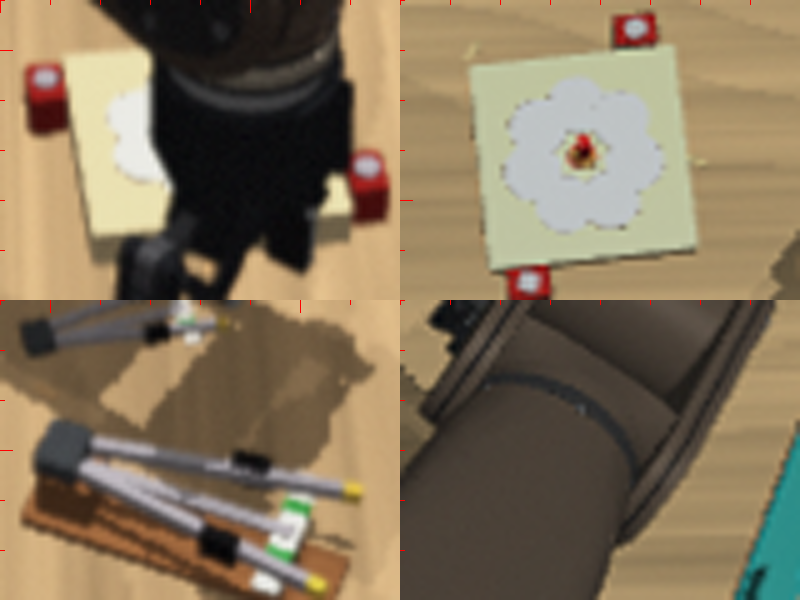

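The top view shows the red pin upright in the ring at (321,190). The side view shows the tweezers undisturbed. Next I go above the pads and turn the jaws 14°.

```bash
J="python3 -m jog"
$J '{"travel":[[-11,-30,0],[-11,-30,0],[0,0,-10],[0,0,-40],[0,0,0]],"dr":[[0,0,7.1],[0,0,7.1],[0,0,0],[0,0,0],[0,0,0]],"jaw":[0,0,0,0,0]}'
$J '{"travel":[[0,0,0],[0,0,0]],"dr":[[0,0,0],[0,0,0]],"jaw":[0,0]}'
```

```text
time: 9.82
eef_pos: [0.542, -0.3394, 0.0911]
tcp_rot: [0.213, 0.977, 0.003, -0.005]
contact_force: [-1.6, 1.3, -2.2]
opening: 0.997
time: 9.98
eef_pos: [0.5461, -0.3418, 0.0986]
tcp_rot: [0.211, 0.977, 0.0, -0.0]
contact_force: [-0.1, -0.2, 0.0]
opening: 1.001
```

```bash
J="python3 -m jog"
$J '{"travel":[[-0.5,-2.5,0],[0,0,-20],[0,0,-25],[0,0,-15],[0,0,-10]],"dr":[[0,0,0],[0,0,0],[0,0,0],[0,0,0],[0,0,0]],"jaw":[0,0,0,0,0]}'
$J '{"travel":[[0,0,0],[0,0,0],[0,0,0]],"dr":[[0,0,0],[0,0,0],[0,0,0]],"jaw":[40,60,60]}' 40
python3 - <<'E'
from h import *
mosaic("g.png",[("side",280,260,110,80,7)])
E
```

```text
time: 10.4
eef_pos: [0.545, -0.3446, 0.0272]
tcp_rot: [0.211, 0.977, 0.0, -0.0]
contact_force: [0.3, 0.2, 0.4]
opening: 0.995
time: 10.65
eef_pos: [0.5461, -0.3458, 0.0295]
tcp_rot: [0.211, 0.977, -0.001, 0.001]
contact_force: [0.1, -0.7, -0.0]
opening: 0.767
```

View pics/g.png

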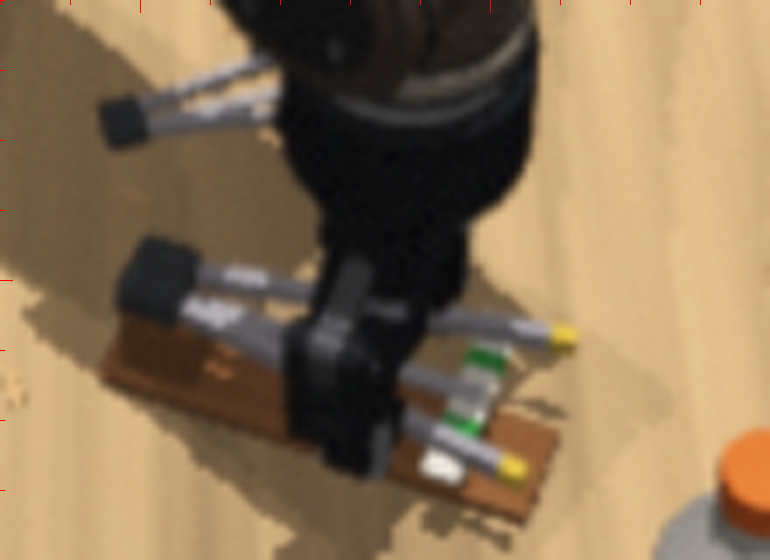

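Jaws sit either side of the pads, tips inside the rest's clear zone. The left tip is at side (361,308) and the right at (353.3,327), both unmoved. Now lowering 5 mm and closing gradually; opening reads 1 - count/255, so 36 mm should be about count 147.

```bash
J="python3 -m jog"
$J '{"travel":[[0,0,-5],[0,0,0],[0,0,0],[0,0,0],[0,0,0]],"dr":[[0,0,0],[0,0,0],[0,0,0],[0,0,0],[0,0,0]],"jaw":[90,105,115,125,135]}' 40
$J '{"travel":[[0,0,0],[0,0,0],[0,0,0],[0,0,0],[0,0,0]],"dr":[[0,0,0],[0,0,0],[0,0,0],[0,0,0],[0,0,0]],"jaw":[140,144,147,147,147]}'
python3 - <<'E'
from h import *
mosaic("h.png",[("side",320,285,70,55,11)])
E
```

```text
time: 11.12
eef_pos: [0.5465, -0.3461, 0.025]
tcp_rot: [0.212, 0.977, -0.001, 0.002]
contact_force: [1.7, 0.1, 4.7]
opening: 0.47
time: 11.53
eef_pos: [0.5468, -0.3463, 0.0254]
tcp_rot: [0.211, 0.977, -0.001, 0.002]
contact_force: [0.9, 0.9, 7.4]
opening: 0.423
```

View pics/h.png

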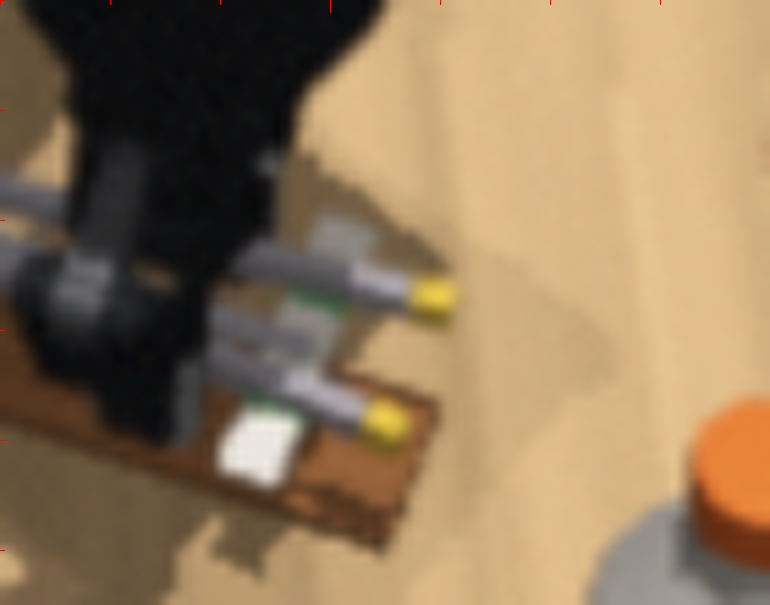

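Run:
```python
from h import *
for a,b in [((360.4,308),(353.2,326.8)),((359.5,312.1),(355,323.5))]:
    A=atz("side",a,.043);B=atz("side",b,.043);print(np.round(A,4),np.round(B,4),np.linalg.norm(A-B))
# marks check: tweezer frame from mid & yaw -24.4
```

```text
[ 0.6016 -0.3358] [ 0.581  -0.3835] 0.05198547279658695
[ 0.5985 -0.3466] [ 0.5857 -0.3754] 0.03159163218855737
```

```bash
cat >> h.py <<'E'
def yellow(n,box,im=None):
    im=read_camera(n) if im is None else im
    x,y,w,h=box;c=im[y:y+h,x:x+w].astype(float)
    wgt=np.clip(np.minimum(c[...,0],c[...,1])-c[...,2]-75,0,None)
    m=(wgt>0).astype(np.uint8);k,l=cv2.connectedComponents(m)
    o=[]
    for i in range(1,k):
        g=wgt*(l==i)
        if g.sum()>100:
            Y,X=np.mgrid[:h,:w];o.append((round(x+(X*g).sum()/g.sum(),2),round(y+(Y*g).sum()/g.sum(),2),int(g.sum())))
    return sorted(o,key=lambda q:-q[2])[:4]
E
python3 - <<'E'
from h import *
i=cv2.imread("pics/side0.png")[:,:,::-1];j=cv2.imread("pics/top0.png")[:,:,::-1]
print("open",yellow("side",(335,295,40,45),i),yellow("top",(405,170,40,25),j))
print("now",yellow("side",(335,295,40,45)),yellow("top",(405,170,40,25)))
E
python3 -m jog '{"travel":[[0,0,3],[0,0,5],[0,0,8],[0,0,12],[0,0,12]],"dr":[[0,0,0],[0,0,0],[0,0,0],[0,0,0],[0,0,0]],"jaw":[147,147,147,147,147]}'
python3 -m jog '{"travel":[[0,0,20],[0,0,20],[0,0,0],[0,0,0]],"dr":[[0,0,0],[0,0,0],[0,0,0],[0,0,0]],"jaw":[147,147,147,147]}'
python3 - <<'E'
from h import *
print("lifted",yellow("side",(330,270,50,50)),yellow("top",(405,160,45,35)))
E
```

```text
open [(np.float64(352.97), np.float64(326.33), 215), (np.float64(360.29), np.float64(307.35), 171)] [(np.float64(415.46), np.float64(180.52), 166), (np.float64(430.33), np.float64(186.5), 139)]
now [(np.float64(354.8), np.float64(322.8), 256), (np.float64(359.1), np.float64(311.43), 227)] []
time: 12.1
eef_pos: [0.5446, -0.3447, 0.0633]
tcp_rot: [0.212, 0.977, 0.0, -0.001]
contact_force: [0.3, 0.4, -0.7]
opening: 0.425
time: 12.43
eef_pos: [0.5461, -0.346, 0.1054]
tcp_rot: [0.211, 0.977, -0.001, 0.002]
contact_force: [-0.4, 0.1, -0.7]
opening: 0.424
lifted [(np.float64(356.44), np.float64(301.03), 280), (np.float64(361.02), np.float64(289.53), 235)] []
```

Run:
```python
from h import *
def f(a,b,z):
    A=atz("side",a,z);B=atz("side",b,z);d=A-B;print(np.round(A,4),np.round(B,4),"d",np.linalg.norm(d).round(4),"yaw",np.degrees(np.arctan2(-d[0],d[1])).round(1),"mid",((A+B)/2).round(4))
f((360.29,307.35),(352.97,326.33),.045);f((359.1,311.43),(354.8,322.8),.045)
for z in(.12,.123,.126):f((361.02,289.53),(356.44,301.03),z)
print(get_state()["time"])
mosaic("i.png",[("side",320,265,70,50,11)])
```

```text
[ 0.6013 -0.3355] [ 0.5804 -0.3836] d 0.0525 yaw -23.5 mid [ 0.5908 -0.3596]
[ 0.5975 -0.3461] [ 0.5852 -0.375 ] d 0.0314 yaw -23.2 mid [ 0.5914 -0.3605]
[ 0.5976 -0.342 ] [ 0.585 -0.371] d 0.0316 yaw -23.5 mid [ 0.5913 -0.3565]
[ 0.5972 -0.3443] [ 0.5846 -0.3732] d 0.0315 yaw -23.5 mid [ 0.5909 -0.3587]
[ 0.5968 -0.3465] [ 0.5843 -0.3753] d 0.0314 yaw -23.5 mid [ 0.5905 -0.3609]
12.5333
```

View pics/i.png

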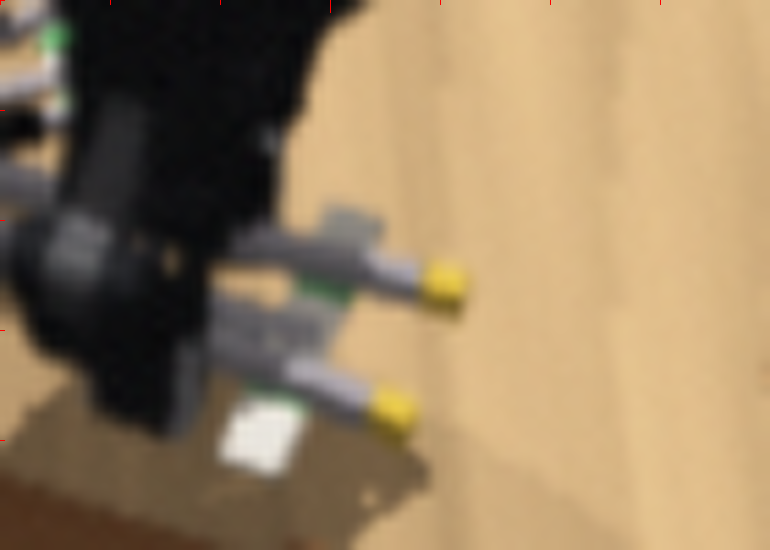

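Tips at side (361,289.5) and (356.4,301). The tweezers are lifted and level: tip height matches the TCP rise to within 0.5 mm. The image gap comes to about 27 mm, slightly open, and the green slivers agree. I'll close 2 counts more and carry them over.

```bash
J="python3 -m jog"
$J '{"travel":[[0,5,10],[0,12,10],[-1,20,0],[-1,28,0],[-1,30,0]],"dr":[[0,0,0],[0,0,0],[0,0,0],[0,0,0],[0,0,0]],"jaw":[148,149,149,149,149]}'
$J '{"travel":[[-1,30,0],[-1,30,0],[-1,30,0],[-1,30,0],[-1,30,0]],"dr":[[0,0,0],[0,0,0],[0,0,0],[0,0,0],[0,0,0]],"jaw":[149,149,149,149,149]}'
$J '{"travel":[[-1,30,0],[-1,28,0],[-1,20,0],[-0.5,10,0],[0,5,0]],"dr":[[0,0,0],[0,0,0],[0,0,0],[0,0,0],[0,0,0]],"jaw":[149,149,149,149,149]}'
$J '{"travel":[[0,0,0],[0,0,0],[0,0,0]],"dr":[[0,0,0],[0,0,0],[0,0,0]],"jaw":[149,149,149]}'
python3 - <<'E'
from h import *
print("side",yellow("side",(310,150,70,80)),"top",yellow("top",(285,140,80,70)))
mosaic("j.png",[("side",310,160,70,70,8),("top",290,150,30,70,8)])
E
```

```text
time: 13.0
eef_pos: [0.5422, -0.2491, 0.124]
tcp_rot: [0.212, 0.977, -0.0, 0.001]
contact_force: [-0.9, 0.1, -0.1]
opening: 0.417
time: 13.42
eef_pos: [0.5368, -0.0978, 0.1237]
tcp_rot: [0.211, 0.977, 0.0, 0.0]
contact_force: [0.1, -0.6, -0.6]
opening: 0.415
time: 13.83
eef_pos: [0.5333, -0.0053, 0.1235]
tcp_rot: [0.21, 0.978, 0.0, 0.0]
contact_force: [-0.8, 0.1, -0.7]
opening: 0.412
time: 14.08
eef_pos: [0.5338, -0.0081, 0.1231]
tcp_rot: [0.212, 0.977, -0.0, 0.0]
contact_force: [-0.1, 0.0, -0.6]
opening: 0.418
side [] top []
```

View pics/j.png

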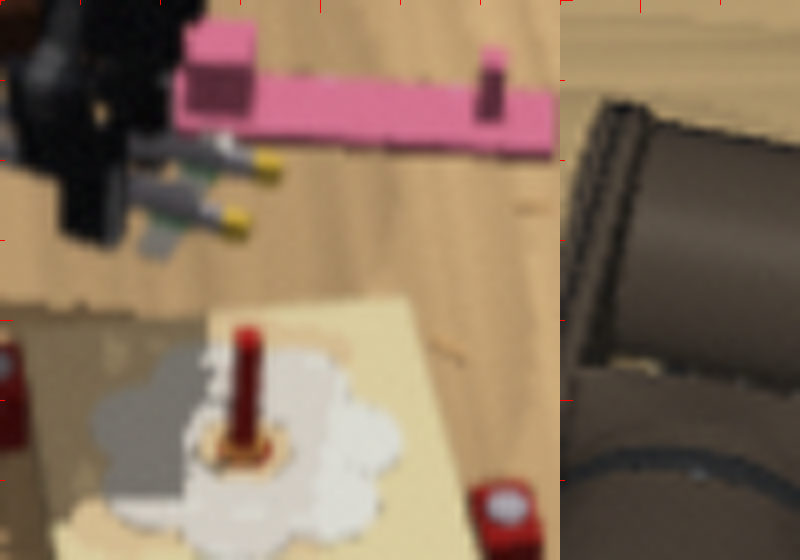

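The pin is home and upright at side (340.8,201–226), with the tweezers above at tips (343.4,180.9) and (339.4,187.6).

Run:
```python
from h import *
for z in (.1407,.1427):
    A=atz("side",(343.4,180.9),z);B=atz("side",(339.4,187.6),z);print(A.round(4),B.round(4),np.linalg.norm(A-B).round(4),((A+B)/2).round(4))
print("pin top",atz("side",(341,201.4),.078),proj("side",[.578,-.0263,.078]))
```

```text
[ 0.5845 -0.0089] [ 0.5722 -0.035 ] 0.0288 [ 0.5783 -0.0219]
[ 0.5842 -0.0112] [ 0.572  -0.0372] 0.0287 [ 0.5781 -0.0242]
pin top [ 0.57953991 -0.01998207] [340.59594291 203.02324331]
```

```bash
sed -i 's/-75,0,None/-45,0,None/' h.py
J="python3 -m jog"
$J '{"travel":[[1.5,2,-10],[0,0,-18],[0,0,-15],[0,0,-8],[0,0,0]],"dr":[[0,0,0],[0,0,0],[0,0,0],[0,0,0],[0,0,0]],"jaw":[149,149,149,149,149]}'
$J '{"travel":[[0,0,0],[0,0,0]],"dr":[[0,0,0],[0,0,0]],"jaw":[149,149]}'
python3 - <<'E'
from h import *
print("side",yellow("side",(320,180,40,35)))
mosaic("k.png",[("side",310,175,60,50,12)])
E
```

```text
time: 14.7
eef_pos: [0.5331, -0.0049, 0.0691]
tcp_rot: [0.212, 0.977, -0.0, -0.003]
contact_force: [-0.8, -0.2, -0.9]
opening: 0.417
time: 14.87
eef_pos: [0.5358, -0.0053, 0.0726]
tcp_rot: [0.212, 0.977, 0.0, 0.001]
contact_force: [0.7, -0.3, -0.1]
opening: 0.417
side [(np.float64(339.35), np.float64(200.46), 302), (np.float64(343.23), np.float64(193.4), 250)]
```

Run:
```python
from h import *
for z in (.090,.092):
    A=atz("side",(343.23,193.40),z);B=atz("side",(339.35,200.46),z);print(A.round(4),B.round(4),np.linalg.norm(A-B).round(4),((A+B)/2).round(4))
im=read_camera("side").astype(int)
for y in range(190,230,1):
    r=im[y,330:352];w=np.clip(r[:,0]-r[:,1]*1.3-25,0,None)*(r[:,1]<70)
    if w.sum()>40: print(y,int(w.sum()),round(330+(w*np.arange(22)).sum()/w.sum(),2),r[8:14].tolist() if y<206 else "")
print([np.round(proj("side",[.578,-.0263,z]),2) for z in(.078,.053,.028)])
```

```text
[ 0.5865 -0.0015] [ 0.5741 -0.029 ] 0.0302 [ 0.5803 -0.0152]
[ 0.5862 -0.0037] [ 0.5739 -0.0312] 0.0301 [ 0.5801 -0.0174]
205 44 340.56 [[187, 177, 168], [113, 86, 81], [76, 24, 22], [77, 21, 19], [124, 87, 82], [196, 185, 175]]
206 43 340.46 
207 41 340.47 
208 43 340.45 
211 42 340.35 
212 49 340.11 
213 53 340.02 
214 64 339.97 
215 47 340.03 
[array([340.6 , 203.02]), array([340.29, 209.75]), array([339.98, 216.31])]
```

Run:
```python
from h import *
im=np.mean([read_camera("side").astype(float) for _ in range(3)],0)
for y in range(194,226): print(y,[tuple(int(v) for v in im[y,x]) for x in (339,340,341,342)])
```

```text
194 [(80, 74, 72), (80, 75, 73), (91, 82, 68), (125, 104, 46)]
195 [(130, 109, 85), (116, 98, 79), (104, 88, 63), (109, 90, 44)]
196 [(176, 145, 105), (166, 137, 100), (153, 126, 88), (148, 121, 78)]
197 [(181, 150, 107), (183, 152, 109), (183, 151, 109), (182, 150, 107)]
198 [(192, 163, 118), (195, 165, 121), (198, 169, 125), (199, 174, 130)]
199 [(204, 176, 112), (208, 181, 124), (211, 184, 135), (213, 192, 146)]
200 [(197, 166, 75), (208, 178, 95), (199, 163, 105), (207, 171, 128)]
201 [(155, 128, 45), (173, 141, 53), (167, 107, 57), (191, 130, 97)]
202 [(105, 87, 35), (110, 83, 29), (131, 58, 31), (162, 94, 70)]
203 [(110, 90, 64), (90, 60, 25), (98, 36, 20), (123, 72, 56)]
204 [(119, 97, 88), (81, 36, 24), (81, 23, 17), (115, 72, 62)]
205 [(113, 86, 80), (76, 23, 21), (79, 23, 21), (123, 87, 81)]
206 [(104, 72, 68), (75, 20, 18), (82, 28, 26), (135, 102, 95)]
207 [(103, 71, 66), (75, 19, 17), (81, 29, 26), (137, 104, 97)]
208 [(102, 70, 65), (75, 20, 19), (82, 29, 26), (139, 106, 99)]
209 [(96, 62, 57), (74, 17, 15), (83, 34, 31), (147, 120, 113)]
210 [(91, 56, 52), (74, 16, 15)
[... 360 characters left out ...]
, 78, 40), (123, 71, 37), (126, 75, 39), (143, 91, 47)]
217 [(120, 78, 42), (132, 86, 47), (127, 81, 47), (134, 80, 54)]
218 [(118, 89, 68), (155, 122, 92), (165, 130, 98), (181, 138, 105)]
219 [(172, 158, 137), (200, 182, 154), (208, 187, 155), (211, 188, 153)]
220 [(208, 200, 185), (210, 201, 186), (213, 202, 183), (213, 200, 179)]
221 [(212, 206, 196), (212, 207, 197), (211, 206, 195), (212, 206, 195)]
222 [(215, 212, 203), (215, 212, 203), (215, 211, 203), (212, 207, 198)]
223 [(216, 213, 205), (216, 213, 205), (217, 213, 204), (211, 207, 197)]
224 [(212, 206, 198), (212, 207, 197), (212, 207, 198), (212, 206, 197)]
225 [(212, 205, 197), (212, 206, 197), (212, 206, 196), (211, 205, 196)]
```

Run:
```python
from h import *
im=read_camera("top");print("top",yellow("top",(290,150,60,60),im))
r=im.astype(int);m=(r[...,0]>r[...,1]*1.8)&(r[...,0]>60);m[:150]=0;m[215:]=0;m[:,:295]=0;m[:,345:]=0
ys,xs=np.nonzero(m);print("red",list(zip(xs,ys))[:40])
for z in(.078,.053):print(proj("top",[.578,-.0263,z]))
print("tipmid pred",proj("top",[.5782,-.0245,.092]),proj("side",[.5782,-.0245,.092]),proj("side",[.5782,-.0245,.094]))
print(proj("side",[.578,-.0313,.028]),proj("side",[.578,-.0343,.024]),proj("side",[.578,-.0263,.078]))
```

```text
top []
red [(np.int64(328), np.int64(163)), (np.int64(329), np.int64(163)), (np.int64(330), np.int64(163)), (np.int64(331), np.int64(163)), (np.int64(333), np.int64(163)), (np.int64(334), np.int64(163)), (np.int64(335), np.int64(163)), (np.int64(328), np.int64(164)), (np.int64(329), np.int64(164)), (np.int64(334), np.int64(164)), (np.int64(335), np.int64(164)), (np.int64(328), np.int64(165)), (np.int64(329), np.int64(165)), (np.int64(335), np.int64(165)), (np.int64(328), np.int64(166)), (np.int64(329), np.int64(166)), (np.int64(334), np.int64(166)), (np.int64(335), np.int64(166)), (np.int64(328), np.int64(167)), (np.int64(329), np.int64(167)), (np.int64(330), np.int64(167)), (np.int64(333), np.int64(167)), (np.int64(334), np.int64(167)), (np.int64(335), np.int64(167)), (np.int64(336), np.int64(167)), (np.int64(328), np.int64(168)), (np.int64(329), np.int64(168)), (np.int64(330), np.int64(168)), (np.int64(331), np.int64(168)), (np.int64(332), np.int64(168)), (np.int64(333), np.int64(168)), (np.int64(334), np.int64(168)), (np.int64(335), np.int64(168))]
[321.60729105 187.62786474]
[321.59593134 189.12003246]
tipmid pred [321.0481889  186.71797091] [340.7997704  198.71596206] [340.82533568 198.16185208]
[340.11320025 217.59051817] [340.14281645 219.39841947] [340.59594291 203.02324331]
```

Image and TCP estimates agree within 1–3 mm that the tips stand about 2.8 mm too far toward the left-arm side. I'll correct that and lower in steps while watching force.

```bash
J="python3 -m jog"
$J '{"travel":[[-1,-2.6,0],[0,0,0],[0,0,0],[0,0,-4],[0,0,-5]],"dr":[[0,0,0],[0,0,0],[0,0,0],[0,0,0],[0,0,0]],"jaw":[149,149,149,149,149]}'
$J '{"travel":[[0,0,-6],[0,0,-6],[0,0,-6],[0,0,-4],[0,0,0]],"dr":[[0,0,0],[0,0,0],[0,0,0],[0,0,0],[0,0,0]],"jaw":[149,149,149,149,149]}'
$J '{"travel":[[0,0,0],[0,0,0]],"dr":[[0,0,0],[0,0,0]],"jaw":[149,149]}'
python3 - <<'E'
from h import *
s=get_state();p=np.array(s["eef_pos"]);im=np.mean([read_camera("side").astype(float) for _ in range(3)],0)
Y=yellow("side",(320,190,40,35),im);print(p.round(4),Y)
for z in (p[2]+.0176+.002,p[2]+.0176+.004):
    A=atz("side",Y[0][:2],z);B=atz("side",Y[1][:2],z);print(np.linalg.norm(A-B).round(4),((A+B)/2).round(4))
for y in range(198,222):
    print(y,[tuple(int(v) for v in im[y,x]) for x in range(337,346)])
E
```

```text
time: 15.63
eef_pos: [0.5345, -0.0078, 0.0631]
tcp_rot: [0.212, 0.977, 0.0, 0.001]
contact_force: [0.1, -0.1, -0.8]
opening: 0.419
time: 16.05
eef_pos: [0.5331, -0.0075, 0.0394]
tcp_rot: [0.212, 0.977, -0.0, -0.001]
contact_force: [-0.7, 0.4, -0.6]
opening: 0.418
time: 16.22
eef_pos: [0.5343, -0.0077, 0.0411]
tcp_rot: [0.211, 0.977, 0.0, 0.0]
contact_force: [0.1, 0.1, -1.1]
opening: 0.42
[ 0.5343 -0.0077  0.0411] [(np.float64(338.56), np.float64(209.94), 174)]Traceback (most recent call last):
  File "<stdin>", line 5, in <module>
IndexError: list index out of range
```

```bash
sed -i 's/-45,0,None/-25,0,None/;s/>100:/>30:/' h.py
python3 - <<'E'
from h import *
im=np.mean([read_camera("side").astype(float) for _ in range(3)],0)
print(yellow("side",(334,196,14,20),im))
for y in range(198,220):
    print(y,*["%3d,%3d,%3d"%tuple(im[y,x]) for x in range(336,347)])
E
```

```text
[(np.float64(342.4), np.float64(198.86), 1378), (np.float64(338.0), np.float64(211.11), 585), (np.float64(343.32), np.float64(214.36), 146)]
198 168,143,111 174,148,114 170,142,106 189,159,118 196,167,124 201,176,132 202,178,133 200,177,133 204,182,137 205,184,138 205,184,139
199 175,163,144 186,173,153 174,155,128 200,173,133 209,181,138 213,191,146 215,195,150 216,197,152 217,198,153 217,198,153 218,202,157
200 162,157,149 190,184,175 183,168,147 198,158,125 202,151,115 204,155,118 210,172,131 215,188,144 216,192,148 216,193,148 218,199,154
201 103,100, 99 153,148,146 165,148,140 179,105, 89 181, 74, 60 183, 75, 59 196,127, 91 212,178,128 214,189,143 216,192,147 216,192,148
202  75, 73, 75 106,103,105 125,111,114 145, 62, 61 160, 35, 32 161, 39, 31 170, 92, 53 204,168, 96 207,181,129 213,189,146 215,191,149
203  65, 68, 64  77, 76, 76  83, 75, 77  93, 38, 38 119, 23, 21 118, 23, 19 117, 58, 26 171,139, 61 186,166,119 209,192,163 214,198,172
204 110,117,104 142,139,131 129,122,117  86, 55, 53  80, 19, 18  80, 15, 13  85, 38, 19 125,102, 59 180,170,148 208,201,187 213,206,193
205 167
[... 1332 characters left out ...]
,191,153 214,204,189
215 211,185,142 174,127, 86 137, 87, 48 101, 47, 26  92, 34, 20 107, 53, 28 161,109, 57 166,107, 71 205,174,132 213,190,150 206,196,180
216 210,184,142 174,120, 84 148, 98, 53 131, 80, 41 126, 73, 37 127, 76, 39 146, 92, 49 161, 90, 62 204,172,131 211,187,147 197,184,164
217 204,179,139 178,145,109 133, 98, 65 139, 88, 51 139, 91, 51 129, 82, 47 135, 80, 53 180,130, 97 206,178,137 203,183,150 201,189,170
218 177,158,128 179,156,120 166,139,105 171,133,100 167,131, 99 167,131, 99 183,141,107 205,176,137 202,181,148 196,185,167 209,203,192
219 173,164,150 162,148,127 179,160,131 204,185,155 211,191,162 211,191,158 212,190,154 212,193,163 200,188,170 208,202,191 216,212,204
```

The tip midpoint is at side (340.5,206.5), and the pin axis at that height is at (340.5,206.4), so it is centred. No contact force shows and the gap estimates are 25–26 mm. I'll settle and hand in.

```bash
python3 -m jog '{"travel":[[0,0,0],[0,0,0],[0,0,0],[0,0,0],[0,0,0]],"dr":[[0,0,0],[0,0,0],[0,0,0],[0,0,0],[0,0,0]],"jaw":[149,149,149,149,149]}'
python3 - <<'E'
from plant import *
print(sign_off())
E
```

```text
time: 16.93
eef_pos: [0.5341, -0.0077, 0.041]
tcp_rot: [0.211, 0.977, 0.0, -0.0]
contact_force: [-0.2, -1.0, -1.6]
opening: 0.418
the job is handed in; nothing more can be done
None
```

The red pin is pushed home in the red-ringed hole, and the arm is holding the squeezed tweezers level with the tips astride the pin's handle. I handed the job in at 16.9 s; it reports no verdict.

- **Pin:** it stopped on its shoulder at the expected height under a push of about 15 N. It stood upright in the pictures afterwards.
- **Tip gap:** the jaw opening puts the gap at about 25.2 mm, and the camera at about 25.7 mm, against the 26 mm asked. The two estimates differ slightly.
- **Position:** the midpoint between the tips matched the pin's axis within a fraction of a pixel in the side view. The arm's own position reading puts it about 1 mm off, with roughly 8 mm clear on each side. No contact force showed.
- **Height and level:** the tweezers' middle plane is held at about 59 mm, clear of the blank. It still measured level after lifting.

- **Not fully checked:** the arm hid the tips from the top camera. The 12-picture limit was used up before the final pose, so the last centring check read pixel values from the side camera only. The left tip was partly hidden behind the handle, so I placed it from its spacing to the right tip. I did not look again at the green marks after the last squeeze.

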